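Flip a shielded board onto the microscope stage

TASK

The small shielded radio board lies on the bench, can side up, in front of the stereo microscope, whose head is swung aside. Push it with the fingertips against the front edge of the microscope's base until it tips up on edge there and flips over onto the base, then slide it in so that it rests solder side up, centred on the round stage plate. Do not pick up or lift anything, and leave everything else where it is.

Things in the scene. Friction and masses are not known exactly. Their poses are not given: they have to be found in the camera images.
- scope: Stereo microscope, fixed. Its base is a white slab 270 mm deep (x), 280 wide (y), 15 high, with a vertical front face. Origin: on the bench at the foot of the middle of that face; x points into the base, away from the robot, y left along the front edge, z up. A column rises at x 225, y 100 mm (foot 84 mm across); head and arm are swung out left: x 145 to 305, y 60 to 450, z 130 to 430 mm.
- plate_center (a point): Centre of the round grey stage plate (120 mm across), flush in the top of the base, 95 mm behind the front edge, 15 mm above the bench. Axes as the scope's.
- module: The radio board, a flat solid 70 (x) by 54 (y) by 9 mm (z), about 50 g: a green circuit board, one face covered by a tin-plated shield can. Origin at the middle of the solid; z points out of the can face: up at the start, down when flipped. At the start its x points roughly to the base. Pushed endwise against the base with 5 to 10 N, its near end rises with the fingertip (friction about 0.6).
- tweezers: Steel tweezers, 120 mm long (x), 16 mm wide, 10 mm high, lying on the bench right of the board; origin at the middle of the underside. Leave alone.
- blower: Black rubber dust blower standing upright, 54 mm across, 105 mm high, left of the board; origin at the centre of the underside. Leave alone.
- spare_lens: Black spare objective standing on the right part of the microscope base, 54 mm across, 30 mm high; origin at the centre of the underside. Leave alone.
- dish: Clear closed plastic dish, 62 mm across, 14 mm high, on the bench right of the base; origin at the centre of the underside. Leave alone.
- phone: Phone lying flat, 146 x 71 x 8 mm, on the bench far right; origin at the centre of the underside. Leave alone.
- solvent: White bottle with a black cap, 56 mm across, 125 mm high, standing on the bench far left; origin at the centre of the underside. Leave alone.
- light_box: Black lamp control box with yellow buttons, 75 x 110 x 30 mm, on the bench far right; origin at the centre of the underside. Leave alone.
Mind the look-alikes: they are no part of the job. What is shaped like the module but blue, turquoise or yellow is not meant.

How it is judged (in metres and radians):
On the way, in this order (a step that is already met when the one before it is completed fails the run):
1. the board is tipped up on edge, one edge down on the bench, against the front face of the base (angle between module's own z axis and vertical between 1.05 and 2.1 rad and x of module in the frame of scope between -0.04 and 0.02 m and height (world z) of module below 0.046 m), for 0.05 s.
2. the board has flipped over onto the base, solder side up (angle between module's own z axis and vertical above 2.95 rad and height (world z) of module above 0.0165 m), for 0.1 s.
At the end, for the whole second after the job is handed in: The board lies at rest flat on the base, solder side up (within 5 degrees), its centre within 18 mm of the centre of the round stage plate. On the way it stood on edge on the bench against the base's front face before it went over (angle between module's own z axis and vertical above 3.05 rad and horizontal distance between module and plate_center below 0.018 m and height (world z) of module between 0.0165 and 0.0235 m and linear speed of module below 0.01 m/s); the robot touches nothing.
It fails at once if the board is lifted clear of the bench or base (its middle higher than 55 mm above the bench) (height (world z) of module above 0.055 m).
It fails at once if a bystander is moved more than 15 mm (distance of any of tweezers, blower, spare_lens, dish, phone, solvent, light_box from where it was at the start of the episode above 0.015 m).
It also fails if it takes over 64 s, if anything falls off the work surface, if the arm or the gripper's body presses on something with over 40 N, if the wrist force passes 120 N, or if a joint passes its speed limit or range.

ROBOT

A 6-joint arm with a two-finger parallel gripper is mounted at the origin on the work surface. World frame = base frame: x ahead of the robot, y to its left, z up, the work surface at z = 0. Lengths are in mm, angles in rad, forces in N, time in s.
With the tool pointing down it reaches from about 275 to 975 mm from the base axis. Payload 8.4 kg.
Tool frame: the origin (TCP) lies on the centre line of the jaws, within the pads' length; the fingertips stand 17 mm ahead of it and the grasp point (between the pads) lies 2 mm behind it (ctrl.tip_reach is the distance from the TCP to the fingertips, in mm); z points along the fingers, y is the line along which they close (so a half turn about z gives the same grasp; the last joint's range is limited). The gripper opens to 92 mm and grips with 3 to 60 N. Pads are 20 mm wide; open, the fingers measure 128 mm over their backs; the gripper's body (75 mm by 189 mm) begins 69 mm behind the grasp point.
Start: joints at [-1.293, 0.353, 1.633, -0, 1.155, -0.002], TCP at [172.601, -600.697, 231.583] pointing down, gripper open.
Joint ranges: [-2.63, 2.63], [-0.92, 2.1], [0.06, 2.66], [-1.3, 4.44], [0, 2.69], [-3.02, 3.02]. Speed limits (rad/s): [2.22, 2.22, 2.79, 3.14, 3.14, 3.14].

INTERFACE

Orientations are given as a rotation vector (axis times angle).
In Python, from plant import ctrl, kin, observe, imaging gives the robot as it stands. Calls block until the motion is done:
- ctrl.move_ptp(position, orientation): joint-space move of the TCP to a pose.
- ctrl.servo_line(position, orientation=None, velocity=150, contact_N=None): straight line of the TCP; orientation=None keeps the orientation; velocity is the mean speed in mm/s. With contact_N (N) it stops when the force on the tool has changed by that much, and returns True; else False.
- ctrl.move_j(angles): joint-space move.
- ctrl.set_gripper(opening): opening from 0.0 (shut) to 1.0 (fully open); the grip force is fixed at half the most; returns when the fingers have stopped.
- ctrl.wait(seconds).
- kin.solve_ik(position, orientation): joint angles nearest the present ones, or None.
- observe(): the state.
- imaging.capture(name): name is "scene" or "top"; returns a dict with "color" (420x560x3 uint8, red, green, blue), "mtx" (3x3 intrinsics, pixels), "R" (3x3) and "t" (3): a world point X has camera coordinates R X + t. Camera axes: x right, y down, z forward; pixel columns grow to the right and rows downward; lengths in mm; the calibration is good to about 2 mm. A picture is of the moment at which its call begins. There is no depth.
A pose or a line that the arm cannot do raises ctrl.IKError and nothing moves.
- ctrl.sign_off(): hands the job in; it is judged then, once.
Trained networks look in the newest picture that a camera, given by its name, has taken for a name from the list of things; names that differ only in an ending like _2 or _b are one class to them, and where a whole thing is asked for, a point or a joint stands for the part that bears it (a point fixed in the world has none). Each returns a list of dicts, best first, with "p" (0 to 1); they miss things now and then, are a little off and sometimes report something else, mostly with a low value. They report only what shows in the picture. A call takes as long as a camera call. They do not tell look-alikes from the thing itself.
- imaging.find_in(camera, name): "pixel" ([column, row] in pixels, amid what is visible of it).
- imaging.mark_of(camera, name): "pixel" ([column, row] in pixels: a listed point, or the origin of a listed thing).
The state is a dict: "clock": time; "joint_pos": joint angles; "qvel": joint speeds; "effort": joint torques, N m; "tool_pos": TCP position; "orientation": TCP orientation; "wrist_force": force on the tool from outside, world axes, zero at the start; "wrist_torque": the same for the moment, N m; "width": opening from 0.0 (shut) to 1.0 (fully open); "gripper_force": force on a finger pad.
Only numpy, scipy, OpenCV 4.12 (cv2) and the standard library are available. Lean on these libraries where they do the work, as an engineer would, in place of code of your own. Each camera call takes 0.05 s, during which the arm holds its last target. There are 200 camera calls.

## Working session

There is one attempt and no reset: what is moved stays moved. The work goes in short steps, each a Python script; the robot and the scene stay as the last script left them, time stands still between calls to the robot, and variables do not carry over. Pictures are saved under pics/ and viewed, at most 10 in all, crops included, and the job is handed in when it is done.

```bash
ls; mkdir -p pics; cat > h.py <<'E'
import numpy as np, cv2
from plant import ctrl, kin, observe, imaging
def ray(c,px,z):
    K,R,t=map(np.array,(c["mtx"],c["R"],c["t"]))
    d=R.T@np.linalg.inv(K)@np.array([px[0],px[1],1.]); o=-R.T@t
    return o+d*(z-o[2])/d[2]
def proj(c,X):
    p=np.array(c["mtx"])@(np.array(c["R"])@np.array(X)+np.array(c["t"])); return p[:2]/p[2]
def save(c,n): cv2.imwrite("pics/"+n,c["color"][:,:,::-1])
E
python3 - <<'E'
from h import *
c={n:imaging.capture(n) for n in("scene","top")}
im=np.hstack([cv2.resize(c[n]["color"],(400,300)) for n in c]);
for n in c: save(c[n],n+"0.png"); print(n,-np.array(c[n]["R"]).T@c[n]["t"])
Z=dict(module=4.5,scope=0,plate_center=15,tweezers=0,blower=0,spare_lens=15,dish=0)
for k,z in Z.items():
  for n in c:
    for d in imaging.mark_of(n,k)[:3]: print(k,n,np.round(d["p"],2),np.round(d["pixel"]),ray(c[n],d["pixel"],z).round(1))
print(observe()["orientation"])
E
```

```text
pics
scene [1061.09600174 -831.38513756  770.31772241]
top [ 335.29072881    2.41361741 1238.26292544]
module scene 0.81 [273. 214.] [531.8 -34.5   4.5]
module scene 0.78 [199. 222.] [ 362.8 -170.9    4.5]
module scene 0.76 [221. 197.] [342.6 -43.    4.5]
module top 0.79 [298. 229.] [522.2 -32.9   4.5]
module top 0.69 [348. 293.] [ 361.  -162.2    4.5]
module top 0.66 [297. 301.] [338.  -34.1   4.5]
scope scene 0.64 [287. 227.] [595.5 -58.4   0. ]
scope scene 0.39 [272. 212.] [519.  -20.3   0. ]
scope top 0.93 [310. 201.] [599.3 -64.7   0. ]
plate_center scene 0.56 [312. 231.] [674.5 -54.2  15. ]
plate_center top 0.9 [310. 167.] [688.6 -63.   15. ]
plate_center top 0.45 [243. 234.] [504.1 109.4  15. ]
tweezers scene 0.58 [229. 250.] [ 507.  -220.4    0. ]
tweezers scene 0.52 [310. 144.] [421.  405.5   0. ]
tweezers top 0.67 [373. 237.] [ 506.7 -230.2    0. ]
blower scene 0.86 [289. 187.] [498.3 117.9   0. ]
blower top 0.9 [242. 235.] [505.6 113.6   0. ]
spare_lens top 0.72 [352. 139.] [ 768.9 -175.1   15. ]
dish scene 0.65 [268. 280.] [ 659.8 -258.5    0. ]
dish scene 0.25 [238. 330.] [ 681.1 -415.6    0. ]
dish top 0.81 [386. 181.] [ 660.  -265.4    0. ]
[3.11085925e+00 4.38074252e-01 4.44012913e-05]
```

```bash
python3 - <<'E'
import cv2
a=cv2.imread("pics/top0.png");cv2.imwrite("pics/top_c.png",cv2.resize(a[90:330,200:420],None,fx=2.5,fy=2.5,interpolation=2))
E
```

```text
(no output)
```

View pics/top_c.png

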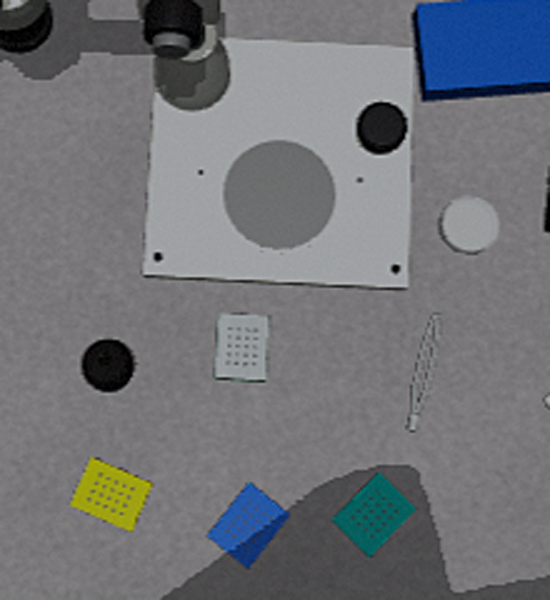

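View pics/scene0.png

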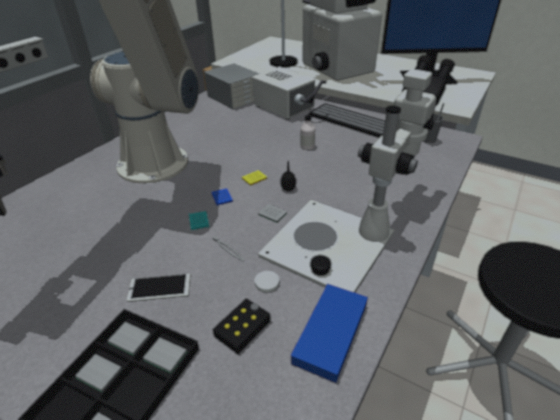

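The top crop shows the grey-white board at about (242,347), right in front of the base. Its front edge runs from (145,277) to (407,289), and the plate is at (280,195). The blue, yellow and teal pieces are the look-alikes. I'll refine these by segmentation.

```bash
cat >> h.py <<'E'
def modrect(c,z,lo=(215,205),hi=(325,250)):
    pass
E
python3 - <<'E'
from h import *
c=imaging.capture("top"); g=cv2.cvtColor(c["color"],cv2.COLOR_RGB2GRAY)
h=lambda x,y:(200+x/2.5,90+y/2.5)
print([g[int(h(*p)[1]),int(h(*p)[0])] for p in((242,330),(180,150),(280,195),(320,320))])
# front edge: per column, strongest vertical gradient; sub-pixel by threshold crossing
pts=[]
for col in range(266,356,6):
    s=cv2.GaussianBlur(g,(3,3),0)[190:215,col].astype(float); m=np.argmin(np.diff(s)); pts.append(ray(c,(col,190+m+.5),8)[:2])
pts=np.array(pts); a,b=np.polyfit(pts[:,1],pts[:,0],1); print("edge x=%.1f at y=-63, slope %.4f"%(a*-63+b,a),"res",np.std(pts[:,0]-a*pts[:,1]-b))
roi=g[212:245,280:312]; _,m=cv2.threshold(roi,0,255,cv2.THRESH_OTSU)
k=max(cv2.findContours(m,0,1)[0],key=cv2.contourArea).reshape(-1,2)+[280,212]
w=np.array([ray(c,p,9)[:2] for p in k],np.float32); print("module",cv2.minAreaRect(w))
roi=g[140:196,282:340]; m=((roi<150)*255).astype(np.uint8); _,m=cv2.threshold(roi,0,255,cv2.THRESH_OTSU+1)
k=max(cv2.findContours(m,0,1)[0],key=cv2.contourArea).reshape(-1,2)+[282,140]
w=np.array([ray(c,p,15)[:2] for p in k],np.float32); print("plate",cv2.minEnclosingCircle(w))
E
```

```text
[np.uint8(144), np.uint8(159), np.uint8(110), np.uint8(119)]
edge x=595.3 at y=-63, slope 0.0298 res 0.799132841680565
module ((524.785888671875, -29.12561798095703), (53.18662643432617, 66.89153289794922), 87.43556213378906)
plate ((688.09716796875, -65.70509338378906), 60.110687255859375)
```

```bash
cat >> h.py <<'E'
psi=-0.04; ux=np.array([np.cos(psi),np.sin(psi),0]); uy=np.array([-np.sin(psi),np.cos(psi),0])
ORI=np.pi*np.array([np.cos(psi/2),np.sin(psi/2),0])
def st(msg=""):
    s=observe(); print(msg,"t %.2f"%s["clock"],np.round(s["tool_pos"],1),"F",np.round(s["wrist_force"],1),"w %.3f"%s["width"]); return s
E
python3 - <<'E'
from h import *
M=np.array([523,-31,0.])
s=M-70*ux
ctrl.move_ptp(s+[0,0,150],ORI); ctrl.set_gripper(0.15); st()
ctrl.servo_line(s+[0,0,18],velocity=120); st("down")
r=ctrl.servo_line(s+[0,0,18]+82*ux,velocity=25,contact_N=5); st(r)
save(imaging.capture("scene"),"s1.png"); c=imaging.capture("top");save(c,"t1.png")
a=cv2.imread("pics/s1.png")[180:280,220:360]; b=cv2.imread("pics/t1.png")[150:250,240:380]
cv2.imwrite("pics/c1.png",cv2.resize(np.vstack([a,b]),None,fx=3,fy=3,interpolation=2))
E
```

```text
t 4.35 [453.1 -28.2 150. ] F [ 0.1 -1.3 -0.9] w 0.153
down t 5.60 [453.4 -28.2  18.2] F [0.1 0.7 0.2] w 0.151
True t 7.79 [513.4 -30.7  17.6] F [1.3 0.4 0.4] w 0.152
```

View pics/c1.png

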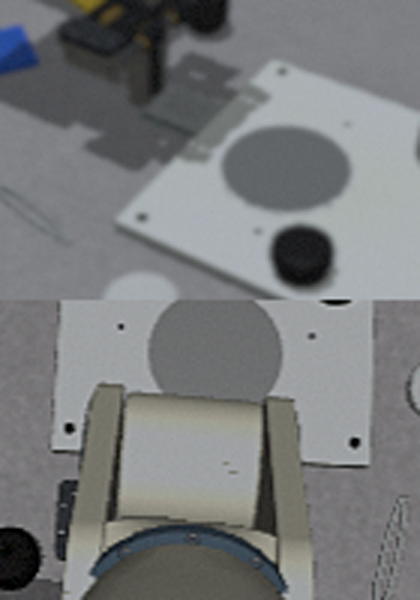

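The scene view shows the board lying in the shadow between the fingertips and the base's front face. Contact at TCP x≈513 fits 513+10+70=593, the front edge. Next I press up to about 7 N and raise the near end along the arc, regulating the force.

```bash
cat > tip.py <<'E'
from h import *
def F():
    f=[];
    for _ in range(3): ctrl.wait(0.02); f.append(observe()["wrist_force"])
    return np.mean(f,0)
E
python3 - <<'E'
from tip import *
p=np.array(observe()["tool_pos"]); p[2]=18
for i in range(8):
    p=p+0.5*ux; ctrl.servo_line(p,ORI,velocity=20); f=F(); print(i,np.round(f,1),np.round(observe()["tool_pos"],1))
    if -f@ux>6: break
st()
E
```

```text
0 [-0.5  0.   0.2] [513.6 -30.6  17.9]
1 [-3.8 -0.2  1.9] [513.7 -30.6  17.9]
2 [-6.1 -0.6  3.6] [513.8 -30.6  17.8]
 t 8.79 [513.8 -30.6  17.8] F [-6.7 -1.   3.5] w 0.151
```

```bash
cat >> tip.py <<'E'
def arc(p0,t0,t1,off,target,n):
    # p0: TCP with finger touching at theta=0 (z tip ~1); off: extra push mm
    for t in np.linspace(t0,t1,n+1)[1:]:
        a=np.radians(t); zz=70*np.sin(a)-6*np.clip((t-20)/50,0,1); dx=70-70*np.cos(a)-9*np.sin(a)
        ctrl.servo_line(p0+(dx+off)*ux+[0,0,zz],ORI,velocity=40); f=F(); fx=-f@ux
        off+=np.clip((target-fx)*0.12,-.6,.6)
        print("%.0f off %.1f fx %.1f fz %.1f"%(t,off,fx,f[2]),end=" | ")
    print(); return off
E
python3 - <<'E'
from tip import *
p0=np.array([513.5,-30.6,18]); 
off=arc(p0,0,24,1.5,7,20); st()
save(imaging.capture("scene"),"s2.png")
a=cv2.imread("pics/s2.png")[180:280,220:360]; cv2.imwrite("pics/c2.png",cv2.resize(a,None,fx=5,fy=5,interpolation=2))
E
```

```text
1 off 1.7 fx 5.2 fz -0.0 | 2 off 1.9 fx 5.5 fz -1.1 | 4 off 2.1 fx 5.3 fz -0.4 | 5 off 2.2 fx 6.5 fz -0.1 | 6 off 2.2 fx 6.3 fz 0.2 | 7 off 2.3 fx 6.4 fz -0.6 | 8 off 2.4 fx 6.6 fz 0.8 | 10 off 2.4 fx 6.7 fz 0.3 | 11 off 2.6 fx 5.6 fz 0.6 | 12 off 2.6 fx 6.5 fz 0.5 | 13 off 2.7 fx 6.4 fz 0.7 | 14 off 2.8 fx 6.5 fz 0.8 | 16 off 2.8 fx 6.8 fz 0.3 | 17 off 2.8 fx 7.1 fz 0.6 | 18 off 2.8 fx 6.7 fz 1.2 | 19 off 2.8 fx 7.0 fz 1.2 | 20 off 2.9 fx 6.6 fz 1.4 | 22 off 2.8 fx 7.1 fz 1.8 | 23 off 2.8 fx 7.1 fz 1.8 | 24 off 2.8 fx 7.0 fz 2.0 | 
 t 14.79 [517.2 -30.8  45.8] F [-7.3 -0.4  1.7] w 0.154
```

View pics/c2.png

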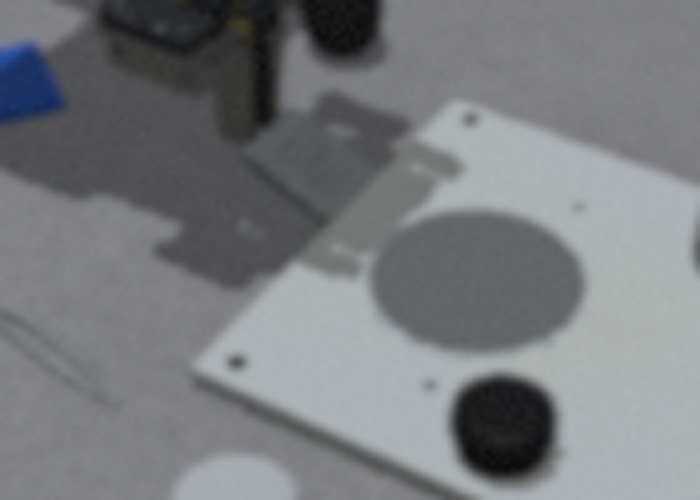

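The near end is up about 24° and the far edge is seated against the base. Continuing with a lighter push.

```bash
sed -i 's/-6\*np.clip/-4*np.clip/' tip.py; python3 - <<'E'
from tip import *
p0=np.array([513.5,-30.6,18]); 
off=arc(p0,24,76,2.5,4,22); st()
save(imaging.capture("scene"),"s3.png")
a=cv2.imread("pics/s3.png")[180:280,220:360]; cv2.imwrite("pics/c3.png",cv2.resize(a,None,fx=5,fy=5,interpolation=2))
E
```

```text
26 off 2.1 fx 7.0 fz 2.1 | 29 off 1.8 fx 6.8 fz 2.0 | 31 off 1.5 fx 6.4 fz 2.4 | 33 off 1.3 fx 5.9 fz 2.3 | 36 off 1.1 fx 5.3 fz 2.8 | 38 off 1.1 fx 4.5 fz 2.8 | 41 off 1.0 fx 4.4 fz 3.2 | 43 off 0.9 fx 5.2 fz 3.1 | 45 off 0.6 fx 6.1 fz 4.2 | 48 off 0.4 fx 5.7 fz 4.4 | 50 off 0.2 fx 5.7 fz 4.7 | 52 off 0.0 fx 5.6 fz 5.0 | 55 off -0.2 fx 5.8 fz 6.0 | 57 off -0.4 fx 5.9 fz 7.2 | 59 off -0.7 fx 6.3 fz 7.8 | 62 off -1.1 fx 7.1 fz 9.3 | 64 off -1.5 fx 7.1 fz 10.2 | 67 off -1.8 fx 7.2 fz 11.9 | 69 off -2.2 fx 7.2 fz 13.3 | 71 off -2.6 fx 7.6 fz 14.2 | 74 off -2.9 fx 6.2 fz 14.5 | 76 off -3.1 fx 5.7 fz 15.2 | 
 t 21.44 [556.8 -32.3  83.6] F [-5.7  0.3 14.9] w 0.148
```

View pics/c3.png

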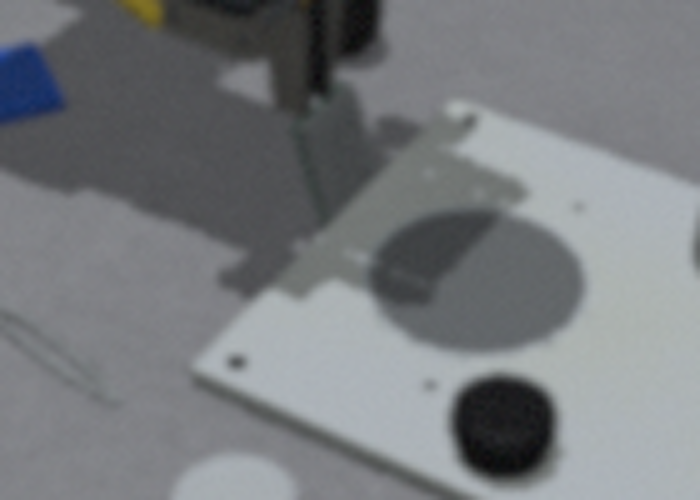

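The board stands at about 75°, but the fingertips have crept up to its top end (fz 15 N, fx 6 N). I'll carry the end forward by friction past the balance point at about 83° so it leans on the base, regulating the downward force.

```bash
python3 - <<'E'
from tip import *
p0=np.array([513.5,-30.6,18]); p=p0+41.4*ux+[0,0,63.9+.5]
for i in range(13):
    a=np.radians(75+0.85*i); p=p+1.0*ux+[0,0,np.cos(a)/np.sin(a)]
    ctrl.servo_line(p,ORI,velocity=40); f=F(); fx=-f@ux
    p[2]+=np.clip((f[2]-7)*0.08,-.5,.5)
    print(i,"fx %.1f fz %.1f"%(fx,f[2]),np.round(observe()["tool_pos"],1)[[0,2]],end=" | ")
    if abs(f[2])<0.8 and abs(fx)<.8: print("lost");break
    if fx>12: print("stop");break
st()
save(imaging.capture("scene"),"s4.png")
a=cv2.imread("pics/s4.png")[180:280,220:360]; cv2.imwrite("pics/c4.png",cv2.resize(a,None,fx=5,fy=5,interpolation=2))
E
```

```text
0 fx 3.8 fz 12.1 [557.9  84.2] | 1 fx 2.8 fz 9.2 [559.   84.6] | 2 fx 2.5 fz 8.0 [560.  85.] | 3 fx 1.6 fz 7.2 [561.   85.2] | 4 fx 1.7 fz 7.7 [562.1  85.5] | 5 fx 1.2 fz 6.9 [563.2  85.7] | 6 fx 2.0 fz 7.4 [564.2  85.9] | 7 fx 1.8 fz 6.9 [565.3  86.1] | 8 fx 1.4 fz 7.2 [566.3  86.3] | 9 fx 1.1 fz 7.0 [567.4  86.4] | 10 fx 1.2 fz 7.1 [568.4  86.6] | 11 fx 1.2 fz 7.2 [569.5  86.7] | 12 fx 0.6 fz 6.4 [570.5  86.8] |  t 25.39 [570.5 -32.8  86.8] F [-0.8  0.8  6.7] w 0.150
```

View pics/c4.png

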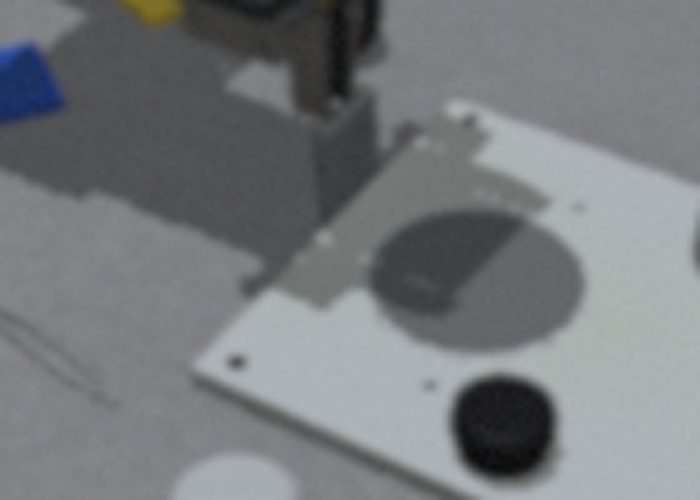

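The board now stands near vertical against the base. I'll free the fingertips upward, go behind, and push its upper part over.

```bash
python3 - <<'E'
from tip import *
p=np.array(observe()["tool_pos"]); p[2]-=1.2
p+=2*ux; ctrl.servo_line(p,ORI,velocity=20); 
p[2]+=16; ctrl.servo_line(p,ORI,velocity=40); st("up")
p-=30*ux; ctrl.servo_line(p,ORI,velocity=120)
p[2]=69; ctrl.servo_line(p,ORI,velocity=100); st("down")
c=imaging.capture("scene"); save(c,"s5.png")
r=ctrl.servo_line(p+32*ux,ORI,velocity=50,contact_N=4); st(r)
q=np.array(observe()["tool_pos"]); q[2]=69
for i in range(8):
    q=q+4*ux; ctrl.servo_line(q,ORI,velocity=50); f=observe()["wrist_force"]; print(i,np.round(q[0]),np.round(f,1))
ctrl.servo_line(q-[0,0,0]-45*ux,ORI,velocity=150); st()
save(imaging.capture("scene"),"s6.png")
a=[cv2.imread(f"pics/s{k}.png")[180:280,220:360] for k in(5,6)]; cv2.imwrite("pics/c5.png",cv2.resize(np.vstack(a),None,fx=3,fy=3,interpolation=2))
E
```

```text
up t 26.38 [572.7 -32.9 101.8] F [0.9 1.4 0. ] w 0.150
down t 27.25 [542.7 -31.6  68.7] F [ 0.7 -0.9 -0.3] w 0.149
False t 28.09 [574.2 -32.9  68.8] F [-0.4 -1.  -0.5] w 0.149
0 578.0 [ 0.9 -0.   0.4]
1 582.0 [ 0.8  0.7 -0. ]
2 586.0 [ 0.1 -0.3  1.2]
3 590.0 [ 0.1 -0.4 -0.3]
4 594.0 [0.1 0.1 0.4]
5 598.0 [-0.7  0.7  0.4]
6 602.0 [-0.7 -1.   0.5]
7 606.0 [ 0.2 -0.5  0.5]
 t 30.54 [561.8 -32.4  69.4] F [ 0.2  0.1 -0. ] w 0.150
```

View pics/c5.png

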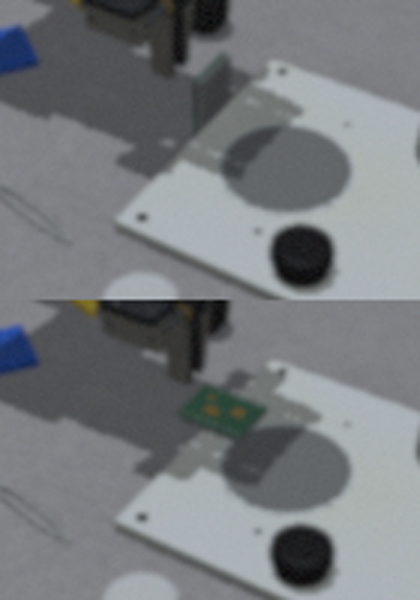

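The top crop shows the board standing free. The bottom crop shows it flipped, green side up, lying over the front edge of the base. Now I back the arm off and localise the green face.

```bash
cat >> h.py <<'E'
def green(n,z=24):
    c=imaging.capture(n); h=cv2.cvtColor(c["color"],cv2.COLOR_RGB2HSV)
    m=cv2.inRange(h,(45,60,25),(85,255,255)); 
    yy,xx=np.indices(m.shape); m=cv2.morphologyEx(m,cv2.MORPH_CLOSE,np.ones((5,5)))
    best=None
    for k in cv2.findContours(m,0,1)[0]:
        w=np.array([ray(c,p,z)[:2] for p in k.reshape(-1,2)],np.float32); r=cv2.minAreaRect(w)
        if 540<r[0][0]<760 and -170<r[0][1]<60 and r[1][0]*r[1][1]>800 and (best is None or r[1][0]*r[1][1]>best[1][0]*best[1][1]): best=r
    print(n,best); return c
E
python3 - <<'E'
from h import *
p=np.array(observe()["tool_pos"]); 
ctrl.servo_line(p-130*ux+[0,0,60],ORI,velocity=250); st()
green("scene"); save(green("top"),"t7.png")
E
```

```text
t 31.31 [434.4 -27.3 129.8] F [-0.7  0.7  0.4] w 0.152
scene ((602.2642822265625, -32.45758056640625), (54.28569793701172, 70.34427642822266), 88.92125701904297)
top ((600.791259765625, -31.58681869506836), (52.62212371826172, 70.08251190185547), 87.6070556640625)
```

```bash
python3 - <<'E'
from h import *
def L(p,v): ctrl.servo_line(np.array(p,float),ORI,velocity=v)
s=np.array([535,-29.5,0]); z=34
L(s+[0,0,130],200); L(s+[0,0,z],150)
e=s+68*ux; L(e+[0,0,z],45); st("pushed")
L(e-15*ux+[0,0,z],120); L(e-15*ux+[0,0,110],200); ctrl.set_gripper(1.0)
g=np.array([643,-34,0]); L(g+[0,0,110],150)
r=ctrl.servo_line(g+[0,0,z],ORI,velocity=90,contact_N=6); st(r)
if not r:
    ctrl.set_gripper(0.64); st("closed")
    L(g-32*uy+[0,0,z],40); st("shifted")
    ctrl.set_gripper(0.85)
q=np.array(observe()["tool_pos"]); q[2]=120; L(q,150)
L(q-150*ux,300); st(); green("scene"); green("top")
E
```

```text
pushed t 34.52 [602.7 -32.2  34. ] F [ 0.8  0.  -0.3] w 0.153
True t 37.90 [641.8 -33.9  32.4] F [-0.8  0.1  6. ] w 0.999
 t 39.29 [492.3 -28.  119.8] F [-0.6 -0.6 -0.4] w 1.001
scene ((650.2353515625, -36.01933670043945), (51.93903350830078, 68.90882873535156), 85.98982238769531)
top ((669.1283569335938, -34.75890350341797), (53.34992980957031, 28.91692352294922), 87.07113647460938)
```

```bash
python3 - <<'E'
from h import *
def L(p,v): ctrl.servo_line(np.array(p,float),ORI,velocity=v)
z=35.5; g=np.array([645,-35.5,0]); L(g+[0,0,110],300); L(g+[0,0,60],120)
r=ctrl.servo_line(g+[0,0,z],ORI,velocity=30,contact_N=8); st(r)
if not r:
    ctrl.set_gripper(0.64); st("closed")
    L(g-31.5*uy+[0,0,z],40); st("shifted")
    ctrl.set_gripper(0.85)
q=np.array(observe()["tool_pos"]); q[2]=110; L(q,150)
L(q-120*ux,300); ctrl.set_gripper(0.15); st(); green("scene"); green("top")
E
```

```text
False t 41.58 [645.1 -35.5  35.6] F [ 0.5  0.1 -0.3] w 0.998
closed t 42.23 [645.  -35.5  35.5] F [-1.4  0.4  0. ] w 0.641
shifted t 43.17 [643.7 -66.9  35.5] F [-0.6 -0.1 -0.1] w 0.641
 t 45.88 [523.8 -62.1 110. ] F [-0.5  0.2 -0.2] w 0.149
scene ((650.7015380859375, -65.61738586425781), (54.964839935302734, 67.05977630615234), 87.09165954589844)
top None
```

```bash
python3 - <<'E'
from h import *
def L(p,v): ctrl.servo_line(np.array(p,float),ORI,velocity=v)
e=np.array([643.5,-65,0]); s=e-50*ux; z=35
L(s+[0,0,110],200); L(s+[0,0,50],150); L(s+[0,0,z],60); L(e+[0,0,z],45); st("pushed")
L(e-15*ux+[0,0,z],100); L(e-15*ux+[0,0,110],200); L(e-200*ux+[0,0,150],300); st()
green("scene"); c=green("top"); save(c,"t8.png")
a=cv2.imread("pics/t8.png")[120:240,230:370]; cv2.imwrite("pics/c8.png",cv2.resize(a,None,fx=4,fy=4,interpolation=2))
E
```

```text
pushed t 48.68 [643.2 -65.   35. ] F [ 0.4 -0.4  0. ] w 0.152
 t 50.29 [445.  -57.2 149.8] F [ 1.3 -0.8 -0.6] w 0.149
scene ((690.2134399414062, -68.26286315917969), (53.7501220703125, 70.9023208618164), 88.15557098388672)
top ((689.1427612304688, -66.29376983642578), (54.47492599487305, 70.21456909179688), 87.41863250732422)
```

View pics/c8.png

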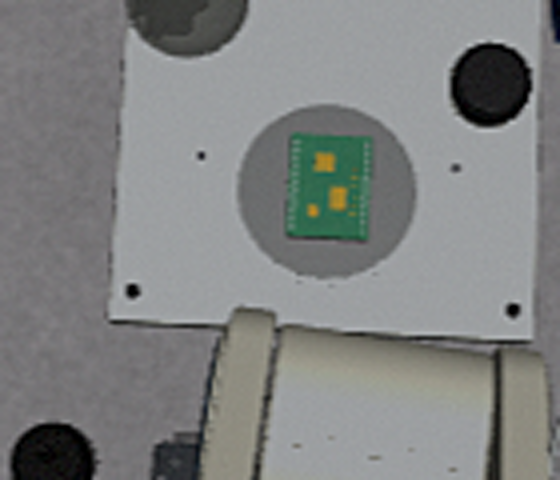

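The board lies solder side up at (329,187), and the stage plate is centred at (327,190), so it is within about 2 mm. The robot is clear.

```bash
python3 -c "
from h import *
print(ctrl.sign_off())"
```

```text
the job is handed in; nothing more can be done
None
```

The board was tipped up on edge against the base, flipped over and slid in; it now lies solder side up within about 2 mm of the stage plate's centre by the camera, and the job is handed in at about 50 s of the 64 s allowed.

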